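Draw the medicine hatch shut with the hook pole

ROBOT

A 6-joint arm with a two-finger parallel gripper is mounted at the origin on the work surface. World frame = base frame: x ahead of the robot, y to its left, z up, the work surface at z = 0. Lengths are in m, angles in rad, forces in N, time in s.
With the tool pointing down it reaches from about 0.375 to 0.9 m from the base axis. Payload 3.1 kg.
Tool frame: the origin (TCP) lies between the finger pads; the fingertips stand 8 mm ahead of it and the grasp point (between the pads) lies 11 mm behind it; z points along the fingers, y is the line along which they close (so a half turn about z gives the same grasp; the last joint's range is limited). The gripper opens to 85 mm and grips with 20 to 120 N. Pads are 22 mm wide; open, the fingers measure 114 mm over their backs; the gripper's body (76 mm by 85 mm) begins 54 mm behind the grasp point. The pads swing forward as they close: fully open they stand 13 mm farther back than shut.
Start: joints at [-1.52, 0.527, 1.433, -0, 1.181, -0.178], TCP at [0.142, -0.609, 0.239] pointing down, gripper open.
Joint ranges: [-3.08, 3.08], [-0.75, 2.2], [0.22, 2.44], [-1.43, 4.57], [0, 2.65], [-2.85, 2.85]. Speed limits (rad/s): [2.79, 2.79, 3.14, 3.14, 3.14, 3.14].

INTERFACE

Orientations are given as a unit quaternion [x, y, z, w].
In Python, from station import readout, cams, sign_off gives the robot as it stands.
- The arm moves only by the tool send_rows, never from a script. Its argument "commands" is text: rows parted by semicolons, each of 5 numbers parted by spaces: the finger opening in mm, from 0 to 85.4, then the shift along the tool's x, y, z each as a share of 0.02 m, from -1 to 1, then the turn about the tool's z as a share of 4 degrees, from -1 to 1. In form: grip dx dy dz spin; .... A call has 1 to 20 rows; each row shifts and turns the commanded pose from where the row before left it, along the tool's axes as they then stand; what a row does not reach is not made up. A row lasts 1/12 s, in which the tool goes at most 41.7 mm and 7.16 degrees, less where a joint would pass 70% of its speed; a pose out of reach is approached as far as the arm can. A call with a number of a shift or a turn outside -1 to 1 is refused whole. A call with a gripper value outside its range is refused whole. The fingers move at their own pace and stop on an object; "grip_force" is the grip in N (left out, the last holds). Time passes only in rows, so rows that do not move let the fingers close. It gives the time, the measured TCP pose, the force, the opening and the grip force at its end, in the units of the state.
- readout.sense(): the state, without advancing time (a new reading comes with each control period).
- cams.snapshot(name): name is "scene" or "top" or "wrist"; returns a dict with "pixels" (384x512x3 uint8, red, green, blue), "intrinsics" (3x3 intrinsics, pixels), "eye" and "rotation" of the camera in the world. Camera axes: x right, y down, z forward; pixel columns grow to the right and rows downward; lengths in m; the calibration is good to about 2 mm. A picture is of the moment at which its call begins. There is no depth.
- sign_off(): hands the job in; it is judged then, once.
The state is a dict: "t": time; "q": joint angles; "qd": joint speeds; "tau": joint torques, N m; "tcp_pos": TCP position; "tool_rot": TCP orientation; "force": force on the tool from outside, world axes, zero at the start; "ft_torque": the same for the moment, N m; "finger_gap": opening from 0.0 (shut) to 1.0 (fully open); "gripper_force": force on a finger pad.
Only numpy, scipy, OpenCV 4.12 (cv2) and the standard library are available. Lean on these libraries where they do the work, as an engineer would, in place of code of your own. Each camera call takes 0.05 s, during which the arm holds its last target. There are 200 camera calls.

TASK

The glass sash of the medicine pass-through is standing open: take the orange-handled hook pole from its rest, hook it into the red ring on the sash and draw the sash gently all the way down until its catch snaps and holds it shut, without forcing it and without touching the sash with the hand. Then unhook the pole without pulling the sash up again, and lay it back in its rest the way it lay before. Leave everything else where it stands.

Things in the scene. Friction and masses are not known exactly. Their poses are not given: they have to be found in the camera images.
- pole: Loose hook pole, 0.14 to 0.25 kg. Origin on the shaft line, under the handle; x along the shaft to the hook, z up as it lies. Handle: upright orange block 44 (x) by 20 (y), from z = 5 to 57 mm, centred over the origin; gripped across its 44 mm it resists tilting best. Flat shaft 16 wide, 10 high, x = -100 to +90, round to +115, where an 8 mm nib turns down (-z), lowest point 28 mm below the shaft line.
- hook_tip (a point): Centre of the rounded end of the pole's nib, at (115, 0, -24) mm in the pole's frame.
- rest: Fixed pole rest: base 180 by 70 by 8 mm, two white forks (12 mm thick) at x = +75 and -75 mm carry the shaft before and behind the handle. Slots 26 mm wide, open at the top; slot floor 50 mm, fork tops 68 mm above the table. Origin under the middle of the base, z up. The pole lies along x with the hook to +x.
- rest_seat (a point): Where the pole's origin lies when the pole is in the rest: 55 mm above the rest's origin, midway between the forks.
- hatch: Fixed white pass-through cabinet on the counter, 300 mm wide (y), 160 deep (x), 342 high; its open front looks along its -x, with aluminium stiles 30 mm proud at both sides. Origin on the table in the middle of the front of its walls; x points into the cabinet, z up.
- sash: Blue-framed glass sash, 248 mm wide, 150 high, sliding straight down in the hatch's front. Origin: middle of its lower edge, axes as the hatch's. Lower edge 21 to 39 mm above the table when shut, 120 to 150 mm at the start. Spring-balanced: it stays put when high but creeps back up from the lower half unless caught. Drawing it down takes 1 to 6 N; over 25 N between pole and sash breaks the ring.
- ring (a point): Centre of the red pull ring: an upright eight-sided ring of 8 mm bar, normal = x of the hatch, opening 44 mm high and wide with cut corners (flat top and bottom bars 26 mm wide). Its plane is 32 mm in front of the sash face, on two level stems at its left and right. It lies 125 mm above and 40 mm in front of the sash's origin, 146 to 164 mm above the hatch's origin when shut.
- sill (a point): Middle of the hatch's sill, 18 mm above the table. At its +y end a dark stop block with a sprung ball catch holds the shut sash; its height was set by hand, so the shut height is known only to 9 mm. In the last 5 mm of travel the pull rises from about 4 to about 8 N, drops as the catch snaps, then rises steeply (some 10 N/mm) on the hard stop. About 4 N upwards frees the sash again.
- pill_bottle: Amber pill bottle, 36 mm diameter, 65 high, standing inside the hatch. Bystander; origin under its base.
- dose_cup: White dose cup, 40 mm diameter, 40 high, inside the hatch. Bystander; origin under its base.
- sanitiser: White sanitiser bottle with blue cap, 60 mm diameter, 170 high. Bystander; origin under its base.
- swab_jar: Glass jar with steel lid, 80 mm diameter, 100 high. Bystander; origin under its base.
- steel_bowl: Steel bowl, 120 mm diameter, 45 high. Bystander; origin under its base.
- mug: Blue mug, 76 mm diameter, 90 high. Bystander; origin under its base.
- stapler: Red and black stapler, 130 by 35 by 43 mm. Bystander; origin under its middle.
Things that resemble listed ones, but are neither listed nor needed, are in the scene too. Of the things that look like the pole, the smaller one is meant. Leave any green look-alike of the rest alone.

How it is judged:
On the way, in this order (a step that is already met when the one before it is completed fails the run):
1. the hook hangs in the ring (nib through and down behind its lower bar) and draws on it, the sash still more than 40 mm from shut (x of hook_tip in the frame of ring above 0.004 m and z of hook_tip in the frame of ring below -0.026 m and y of hook_tip in the frame of ring between -0.022 and 0.022 m and contact force between pole and sash above 0.5 N and z of ring in the frame of hatch above 0.195 m), for 0.1 s.
2. the hook is out of the ring and the catch holds the sash down (z of ring in the frame of hatch below 0.167 m and x of hook_tip in the frame of ring below -0.015 m), for 0.3 s.
At the end, for the whole second after the job is handed in: The sash is shut in its catch (held, ring under 167 mm above the hatch's origin); the released pole lies still in both forks of its rest, nib down, hook end as before (origin within 15 mm of the seat, at most 3 mm above it, tilt under 0.2 rad); no bystander moved over 30 mm or tipped (z of ring in the frame of hatch below 0.167 m and distance between pole and rest_seat below 0.015 m and z of pole in the frame of rest_seat below 0.003 m and x of hook_tip in the frame of rest above 0.08 m and angle between pole's own z axis and vertical below 0.2 rad and linear speed of pole below 0.02 m/s and linear speed of sash below 0.01 m/s); the robot touches nothing.
It fails at once if more than 25 N between pole and sash (the ring breaks) (contact force between pole and sash above 25 N).
It fails at once if the hand or arm touches the sash (contact force between any of the fingers, the arm and sash above 1 N).
It fails at once if a bystander is moved by more than 30 mm or tipped (distance of any of pill_bottle, dose_cup, sanitiser, swab_jar, steel_bowl, mug, stapler from where it was at the start of the episode above 0.03 m or angle between any of pill_bottle, dose_cup, sanitiser, swab_jar, steel_bowl, mug, stapler's own z axis and vertical above 0.4 rad).
It also fails if it takes over 72 s, if anything falls off the work surface, if the arm or the gripper's body presses on something with over 40 N, if the wrist force passes 120 N, or if a joint passes its speed limit or range.

## Working session

There is one attempt and no reset: what is moved stays moved. The work goes in short steps, Python scripts to look and compute and a tool call to move; the robot and the scene stay as the last step left them, time stands still between calls to the robot, and variables do not carry over. Pictures are saved under pics/ and viewed, at most 10 in all, crops included, and the job is handed in when it is done.

Besides the shell and the picture viewer there is one more tool, called after ">>>" as name(argument=value, ...), one argument or row to a line, values as JSON. send_rows: Moves the arm, as the interface text tells. Its arguments: {"type":"object","properties":{"commands":{"type":"string"},"grip_force":{"type":"number"}},"required":["commands"]}

```bash
mkdir -p pics; cat > h.py <<'E'
import numpy as np, cv2
from station import readout, cams, sign_off
def snap(n,f=None):
    s=cams.snapshot(n)
    if f: cv2.imwrite(f,cv2.cvtColor(np.asarray(s["pixels"]),cv2.COLOR_RGB2BGR))
    return s
def ray(s,u,v):
    K=np.array(s["intrinsics"]);R=np.array(s["rotation"])
    d=R@np.linalg.inv(K)@np.array([u,v,1.]); return np.array(s["eye"]),d/np.linalg.norm(d)
def onz(s,u,v,z):
    o,d=ray(s,u,v); return o+d*(z-o[2])/d[2]
def tri(rs):
    A=sum(np.eye(3)-np.outer(d,d) for o,d in rs); b=sum((np.eye(3)-np.outer(d,d))@o for o,d in rs)
    p=np.linalg.solve(A,b); return p,[np.linalg.norm(np.cross(p-o,d)) for o,d in rs]
def proj(s,p):
    c=np.array(s["rotation"]).T@(np.array(p)-np.array(s["eye"])); k=np.array(s["intrinsics"])@c; return k[:2]/k[2]
E
python3 - <<'E'
from h import *
import pickle
a=snap("scene");b=snap("top")
pickle.dump((a,b),open("s0.pkl","wb"))
im=np.hstack([np.asarray(a["pixels"]),np.asarray(b["pixels"])])
cv2.imwrite("pics/a.png",cv2.resize(np.asarray(a["pixels"])[:,:,::-1],(800,600)))
cv2.imwrite("pics/b.png",cv2.resize(np.asarray(b["pixels"])[:,:,::-1],(800,600)))
for s in(a,b): print(s["eye"],np.round(s["rotation"],3),s["intrinsics"])
print(readout.sense())
E
```

```text
[1.04563641 0.79052423 0.97616759] [ 0.284  0.866 -0.39  -0.134] [[379.04308553   0.         257.03004405]
 [  0.         379.04308553 195.27816826]
 [  0.           0.           1.        ]]
[0.39490774 0.05833602 1.65684161] [-0.703  0.71  -0.033  0.023] [[427.9376294    0.         252.55652719]
 [  0.         427.9376294  189.77529519]
 [  0.           0.           1.        ]]
{'t': 0.1, 'q': array([-1.51951270e+00,  5.28373380e-01,  1.43378285e+00, -2.26047697e-05,
        1.18141088e+00, -1.78495843e-01]), 'qd': array([ 0.00112691, -0.00200271, -0.00407823, -0.00077178,  0.00066021,
        0.00021801]), 'tau': array([-2.21704749e-04, -4.43305779e+01, -1.78586626e+01, -1.46765487e-04,
        3.91289504e-03, -2.15652221e-06]), 'tcp_pos': array([ 0.14234386, -0.60792155,  0.23842859]), 'tool_rot': array([ 9.93406453e-01,  1.14641370e-01,  5.23202229e-05, -9.85892348e-04]), 'force': array([-0.7882131 , -0.25879591,  0.2805118 ]), 'ft_torque': array([-0.10484296,  0.0053986 ,  0.01713768]), 'gripper_force': 0.0, 'finger_gap': 0.9991695380446161}
```

View pics/a.png

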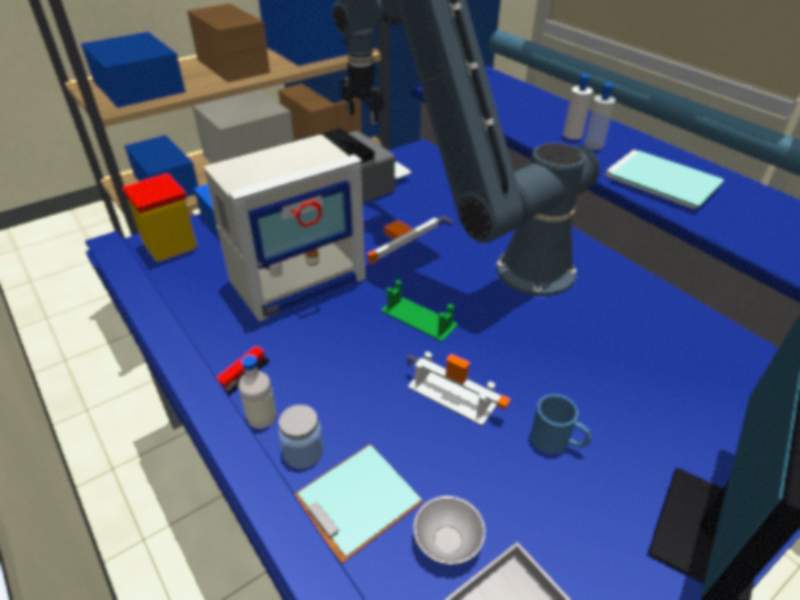

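View pics/b.png

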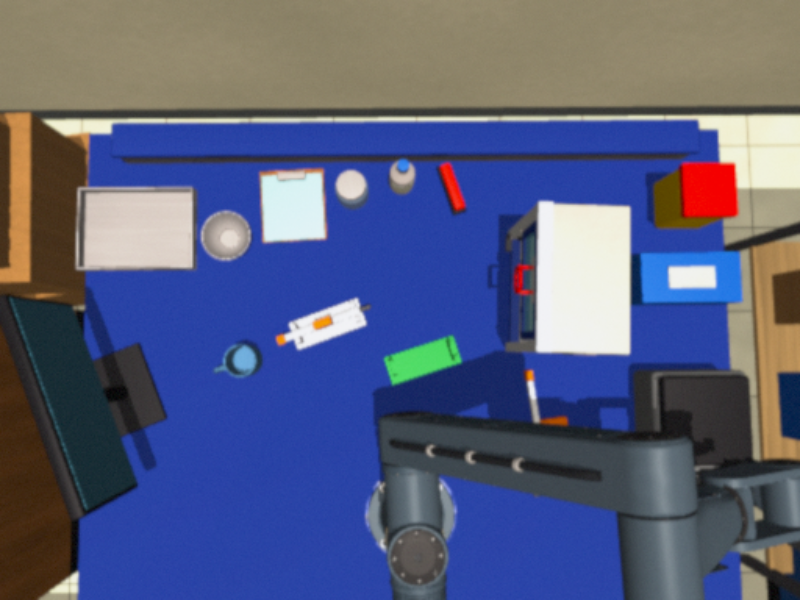

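The first picture is the scene view. It shows an orange-handled pole lying in the white rest (handle 457,368; hook end 410,360), a second pole on the table (400,232), a green rest (420,312), the hatch with the red ring at (307,212), and the stapler, mug and other bystanders.

The second picture is the top view. The pole in the white rest is at (322,322) with its hook at (367,307). The other pole is at (545,400), the green rest at (423,360) and the ring at (523,280).

Candidates for the pole are the one in the white rest, scene (457,368), and the loose one, scene (400,232). I'll compare their sizes and look at a close crop.

```bash
sed -i 's/R=np.array(s\["rotation"\])/R=rot(s)/; s/np.array(s\["rotation"\]).T/rot(s).T/' h.py; cat >> h.py <<'E'
from scipy.spatial.transform import Rotation as Ro
def rot(s): return Ro.from_quat(s["rotation"]).as_matrix()
def mask(s,kind):
    h=cv2.cvtColor(np.asarray(s["pixels"]),cv2.COLOR_RGB2HSV).astype(int);H,S,V=h[...,0],h[...,1],h[...,2]
    if kind=="orange": m=(H>=5)&(H<=14)&(S>150)&(V>90)
    if kind=="red": m=((H<=4)|(H>=174))&(S>150)&(V>90)
    return m.astype(np.uint8)
def blobs(s,kind,amin=8):
    n,l,st,c=cv2.connectedComponentsWithStats(mask(s,kind))
    return [(st[i,:5].tolist(),c[i].round(1).tolist()) for i in range(1,n) if st[i,4]>=amin]
E
python3 - <<'E'
from h import *
import pickle
a,b=pickle.load(open("s0.pkl","rb"))
for s in (a,b):
    print("orange",blobs(s,"orange"));print("red",blobs(s,"red"))
A=np.asarray(a["pixels"])[:,:,::-1];B=np.asarray(b["pixels"])[:,:,::-1]
f=lambda I,x,y,w,h:cv2.resize(I[y:y+h,x:x+w],(400,300),interpolation=cv2.INTER_CUBIC)
g=np.vstack([np.hstack([f(A,250,215,80,60),f(B,170,180,80,60)]),np.hstack([f(A,150,110,80,60),f(B,310,135,80,60)])])
cv2.imwrite("pics/c.png",g)
# lengths: other pole vs this on top view
print("rest pole ends z.055",onz(b,281/1.5625,340/1.5625,.055),onz(b,369/1.5625,307/1.5625,.055))
print("other pole, scene, z.03",onz(a,371/1.5625,257/1.5625,.03),onz(a,447/1.5625,218/1.5625,.03))
E
```

```text
orange [([79, 116, 9, 3, 9], [83.0, 117.3]), ([82, 127, 37, 9, 44], [99.1, 130.8]), ([247, 142, 16, 10, 105], [253.5, 146.5]), ([236, 161, 5, 7, 27], [238.0, 163.9]), ([286, 227, 14, 18, 153], [292.1, 236.1]), ([319, 254, 7, 7, 24], [321.7, 257.0]), ([203, 336, 18, 23, 57], [213.2, 349.4])]
red [([78, 111, 41, 24, 578], [97.9, 122.6]), ([187, 128, 18, 17, 82], [196.8, 135.1]), ([160, 223, 8, 7, 35], [164.2, 225.4]), ([140, 231, 16, 17, 132], [147.7, 239.1])]
orange [([434, 109, 28, 31, 58], [441.2, 130.1]), ([336, 237, 5, 6, 10], [337.5, 238.8]), ([346, 267, 17, 6, 70], [355.1, 269.3])]
red [([281, 105, 16, 30, 222], [288.8, 119.6]), ([435, 104, 37, 35, 1190], [453.3, 121.5]), ([329, 169, 12, 20, 110], [333.1, 178.6])]
rest pole ends z.055 [0.420599   0.30750338 0.055     ] [0.49728659 0.09702398 0.055     ]
other pole, scene, z.03 [ 0.34661388 -0.27281024  0.03      ] [ 0.06040398 -0.29975024  0.03      ]
```

View pics/c.png

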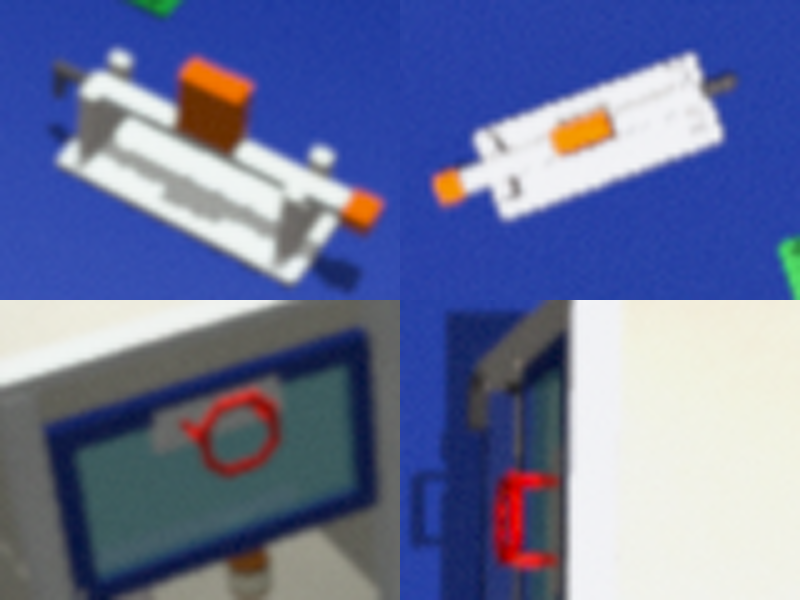

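The crops show the white-rest pole with its handle top at scene (293.6,230.8) and top (206.6,206.0), and the dark nib pointing down at its far end. It measures about 0.22 m against 0.29 m for the loose pole, so the pole in the white rest is the smaller one and the one meant. The ring centre is at scene (198,136.4), and its top bar is at top (332.4,178.6).

```bash
python3 - <<'E'
from h import *
import pickle
a,b=pickle.load(open("s0.pkl","rb"))
o=-.4
print("handle top",tri([ray(a,293.6+o,230.8+o),ray(b,206.6+o,206.0+o)]))
e=onz(b,170+50/5+o,180+187/5+o,.055);h=onz(b,170+333/5+o,180+82/5+o,.055)
print("ends",e,h,np.degrees(np.arctan2(*(h-e)[[1,0]])))
# base long edges (top view), corners z=.008
c=[onz(b,170+u/5+o,180+v/5+o,.008) for u,v in [(75,133),(293,53),(322,138),(105,220)]]
c=np.array(c);print("rest corners",c.round(4).tolist(),c.mean(0),np.degrees(np.arctan2(*((c[1]-c[0])+(c[2]-c[3]))[[1,0]])))
# hatch roof front edge z=.342
B=cv2.cvtColor(np.asarray(b["pixels"]),cv2.COLOR_RGB2HSV).astype(int)
m=((B[...,1]<50)&(B[...,2]>190)).astype(np.uint8);m[:, :335]=0
n,l,st,cc=cv2.connectedComponentsWithStats(m);i=1+st[1:,4].argmax()
q=cv2.boxPoints(cv2.minAreaRect(np.argwhere(l==i)[:,::-1].astype(np.float32)));print([onz(b,*x,.342).round(4).tolist() for x in q])
# ring: scene ring centroid + top bar
z=None
for zr in (.25,.26,.27,.28):
    print(zr,"scene centre",onz(a,198+o,136.4+o,zr).round(4),"topbar",onz(b,332.4+o,178.6+o,zr+.026).round(4))
E
```

```text
handle top (array([0.46098405, 0.20473628, 0.11160777]), [np.float64(0.0011718208684538321), np.float64(0.0011718208684538337)])
ends [0.4228413  0.30840086 0.055     ] [0.49908793 0.09685924 0.055     ] -70.17915201769777
rest corners [[0.4649, 0.2966, 0.008], [0.5249, 0.1287, 0.008], [0.459, 0.1068, 0.008], [0.3979, 0.2736, 0.008]] [0.46169316 0.20143777 0.008     ] -70.11371269520527
[[0.3864, -0.2369, 0.342], [0.6872, -0.2498, 0.342], [0.6829, -0.4353, 0.342], [0.3816, -0.419, 0.342]]
0.25 scene centre [ 0.5282 -0.246   0.25  ] topbar [ 0.5395 -0.2204  0.276 ]
0.26 scene centre [ 0.5353 -0.2317  0.26  ] topbar [ 0.5384 -0.2183  0.286 ]
0.27 scene centre [ 0.5425 -0.2174  0.27  ] topbar [ 0.5374 -0.2163  0.296 ]
0.28 scene centre [ 0.5496 -0.2032  0.28  ] topbar [ 0.5363 -0.2143  0.306 ]
```

>>> send_rows(
  commands="85 0 0 -1 0;85 0 0 -1 0;85 0 0 -1 0;85 0 0 -1 0;85 0 0 -1 0;85 0 0 -1 0;85 0 0 -1 0;85 0 0 -1 0;85 0 0 -1 0;85 0 0 -1 0;85 0 0 -1 0;85 0 0 -1 0;85 0 0 0 0",
)

```text
t: 1.18
tcp_pos: [0.1425, -0.6098, 0.4837]
tool_rot: [0.993, 0.115, -0.0, 0.004]
force: [0.5, -0.4, 1.6]
finger_gap: 0.997
gripper_force: 0.0
```

>>> send_rows(
  commands="85 .95 -.88 0 0;85 .95 -.88 0 0;85 .95 -.88 0 0;85 .95 -.88 0 0;85 .95 -.88 0 0;85 .95 -.88 0 0;85 .95 -.88 0 0;85 .95 -.88 0 0;85 .95 -.88 0 0;85 .95 -.88 0 0;85 .95 -.88 0 0;85 .95 -.88 0 0;85 .95 -.88 0 0;85 .95 -.88 0 0;85 .95 -.88 0 0;85 .95 -.88 0 0;85 .95 -.88 0 0;85 .95 -.88 0 0;85 .95 -.88 0 0;85 0 0 0 0",
)

```text
t: 2.85
tcp_pos: [0.4188, -0.197, 0.4781]
tool_rot: [0.993, 0.117, 0.0, -0.002]
force: [-0.4, -0.1, -0.2]
finger_gap: 1.0
gripper_force: 0.0
```

>>> send_rows(
  commands="85 .35 -1 0 0;85 .35 -1 0 0;85 .35 -1 0 0;85 .35 -1 0 0;85 .35 -1 0 0;85 .35 -1 .3 0;85 .35 -1 .5 0;85 .35 -1 .5 0;85 .35 -1 .5 0;85 .35 -1 .5 0;85 .35 -1 .5 0;85 .35 -1 .5 0;85 .35 -1 .5 0;85 .35 -1 .5 0;85 .35 -1 .5 0;85 .35 -1 .5 0;85 .35 -1 .5 0;85 0 0 .5 -.8;85 0 0 .5 -.9;85 0 0 0 0",
)

```text
t: 4.52
tcp_pos: [0.4542, 0.1572, 0.3404]
tool_rot: [0.985, 0.174, -0.003, -0.0]
force: [-0.8, -0.6, -0.0]
finger_gap: 0.993
gripper_force: 0.0
```

```bash
python3 - <<'E'
from h import *
import pickle
w=snap("wrist");pickle.dump(w,open("w1.pkl","wb"))
cv2.imwrite("pics/d.png",cv2.resize(np.asarray(w["pixels"])[:,:,::-1],(800,600)))
print(w["eye"],rot(w).round(3).tolist(),blobs(w,"orange"))
print(proj(w,[.461,.203,.112]))
E
```

```text
[0.52143761 0.18249922 0.47462526] [[0.344, -0.899, -0.271], [-0.939, -0.33, -0.097], [-0.002, 0.288, -0.958]] [([135, 136, 15, 2, 20], [142.0, 136.4]), ([199, 138, 36, 17, 327], [218.3, 142.8]), ([453, 294, 11, 4, 27], [457.3, 296.0]), ([433, 370, 11, 11, 65], [437.3, 376.0])]
[217.6952285  148.44906454]
```

View pics/d.png

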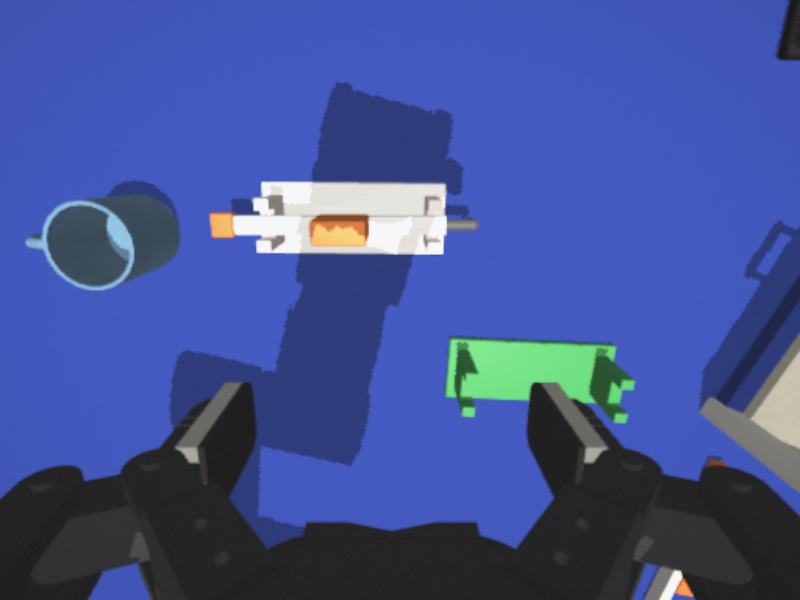

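The wrist view shows the handle top at (340,233), as predicted, and the shaft is level in the image, so the yaw is right. I'll descend onto the handle.

>>> send_rows(
  commands="85 .28 -.51 0 0;85 .28 -.51 0 0;85 .28 -.51 0.5 0;85 .28 -.51 .5 0;85 0 0 1 0;85 0 0 1 0;85 0 0 1 0;85 0 0 1 0;85 0 0 1 0;85 0 0 1 0;85 0 0 1 0;85 0 0 1 0;85 0 0 0 0;85 0 0 0 0",
)

```text
t: 5.73
tcp_pos: [0.4623, 0.204, 0.162]
tool_rot: [0.985, 0.174, -0.002, -0.0]
force: [0.5, 0.8, 0.4]
finger_gap: 0.996
gripper_force: 0.0
```

>>> send_rows(
  commands="85 -.06 0 .8 0;85 0 0 .9 0;85 0 0 .9 0;85 0 0 .8 0;85 0 0 .6 0;85 0 0 .2 0;85 0 0 0 0;70 0 0 0 0;60 0 0 0 0;52 0 0 0 0;46 0 0 0 0;40 0 0 0 0;36 0 0 0 0;36 0 0 0 0;36 0 0 0 0;36 0 0 0 0",
  grip_force=70,
)

```text
t: 7.07
tcp_pos: [0.4628, 0.2033, 0.0803]
tool_rot: [0.985, 0.173, 0.001, -0.0]
force: [-0.5, 0.4, 5.5]
finger_gap: 0.512
gripper_force: 71.1
```

>>> send_rows(
  commands="36 0 0 -.3 0;36 0 0 -.6 0;36 0 0 -1 0;36 0 0 -1 0;36 0 0 -1 0;36 0 0 -1 0;36 0 0 -1 0;36 0 0 -1 0;36 0 0 -1 0;36 0 0 -1 0;36 0 0 -1 0;36 0 0 -1 0;36 0 0 -.5 0;36 0 0 0 0",
)

```text
t: 8.23
tcp_pos: [0.4631, 0.2032, 0.3099]
tool_rot: [0.985, 0.173, 0.003, 0.0]
force: [0.4, -0.8, -1.3]
finger_gap: 0.504
gripper_force: 71.2
```

>>> send_rows(
  commands="36 0 .4 0 0;36 0 .8 0 0;36 0 .9 0 0;36 0 .9 0 0;36 0 .9 0 0;36 0 .9 0 0;36 0 .9 0 0;36 0 .9 0 0;36 0 .9 0 0;36 0 .9 0 0;36 0 .9 0 0;36 0 .9 0 0;36 0 .9 0 0;36 0 .9 0 0;36 -.3 .8 0 0;36 0 0 0 .9;36 0 0 0 .9;36 0 0 0 .9;36 0 0 0 .9;36 0 0 0 .9",
)

```text
t: 9.9
tcp_pos: [0.5426, -0.0402, 0.3053]
tool_rot: [1.0, 0.015, -0.002, -0.0]
force: [0.4, 0.1, -0.9]
finger_gap: 0.504
gripper_force: 71.4
```

>>> send_rows(
  commands="36 0 0 0 .9;36 0 0 0 .2;36 0 0 0 0;36 0 0 0 0",
)

```text
t: 10.23
tcp_pos: [0.5433, -0.0398, 0.3063]
tool_rot: [1.0, -0.021, -0.001, -0.0]
force: [-0.3, 0.2, -1.8]
finger_gap: 0.505
gripper_force: 71.4
```

```bash
python3 - <<'E'
from h import *
import pickle
a,b,w=snap("scene"),snap("top"),snap("wrist");pickle.dump((a,b,w),open("s1.pkl","wb"))
s=readout.sense();print(s["tcp_pos"],Ro.from_quat(s["tool_rot"]).as_matrix().round(3).tolist())
for k,c in zip("abw",(a,b,w)): print(k,blobs(c,"red"))
A,B,W=[np.asarray(c["pixels"])[:,:,::-1] for c in (a,b,w)]
f=lambda I,x,y,w,h:cv2.resize(I[y:y+h,x:x+w],(400,300),interpolation=cv2.INTER_CUBIC)
print(proj(a,[.541,-.15,.28]),proj(b,[.541,-.15,.28]))
cv2.imwrite("pics/e.png",np.vstack([np.hstack([f(A,150,100,120,90),f(B,260,130,120,90)]),np.hstack([cv2.resize(W,(400,300)),f(W,256,150,256,192)])]))
E
```

```text
[ 0.54373769 -0.03969226  0.30700297] [[0.999, -0.042, -0.001], [-0.042, -0.999, 0.0], [-0.001, -0.0, -1.0]]
a [([78, 111, 41, 24, 577], [98.0, 122.6]), ([187, 128, 18, 17, 84], [196.9, 135.0]), ([160, 223, 8, 7, 36], [164.2, 225.5]), ([140, 231, 16, 17, 133], [147.7, 239.0])]
b [([281, 105, 16, 30, 221], [288.8, 119.6]), ([435, 104, 38, 35, 1194], [453.3, 121.5]), ([329, 169, 12, 20, 108], [333.1, 178.6])]
w [([496, 185, 16, 63, 657], [505.1, 216.6])]
[207.95295753 142.26444807] [310.58450659 177.81583149]
```

View pics/e.png

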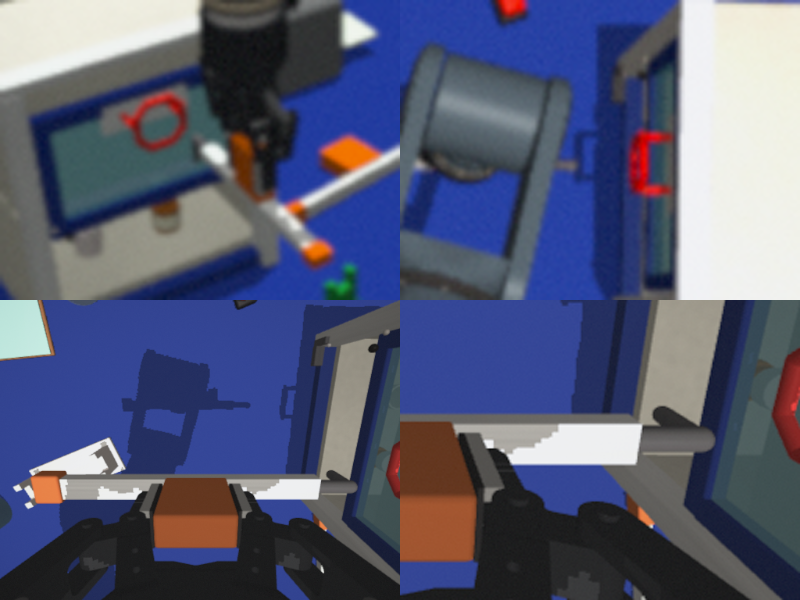

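The crops show the hook about 60 mm in front of the ring and level with it sideways (top crop: shaft row 165, ring row 163). The pole is held level and its nib points down. In the wrist view the ring's lower bar is at about (495,218).

```bash
python3 - <<'E'
from h import *
from scipy.optimize import least_squares
import pickle
a,b,w=pickle.load(open("s1.pkl","rb"));o=-.4
for xx in (.538,.543):
  for zr in (.262,.268,.274):
    print(xx,zr,"wrist bottombar",[proj(w,[xx,y,zr-.026]).round(1).tolist() for y in(-.217,)])
# ring fit: x,y,z unknown ; hatch yaw 2.5deg small
t=np.arange(0,2*np.pi,.2)
def pts(p): 
    r=26.5e-3; return np.array([[p[0]+r*np.cos(k)*.999,p[1]-r*np.cos(k)*.042,p[2]+r*np.sin(k)] for k in t])
def res(p):
    P=np.array([proj(a,q) for q in pts(p)]); c=P.mean(0)
    tb=proj(b,[p[0],p[1],p[2]+.026]); bb=proj(w,[p[0],p[1]+.003,p[2]-.029])
    return np.r_[c-[197.85+o,136.75+o], tb-[332.6+o,178.8+o],(bb-[495,218.5])*.5]
r=least_squares(res,[.538,-.217,.268]);print(r.x,r.fun.round(2))
# hook in the same pics: shaft end from top and wrist
tip=tri([ray(b,260+578/3.333-120+o,130+165/3.333+o),ray(w,457.6+o,237.7+o)]);print("shaft end",tip)
tip=tri([ray(a,150+195/3.333+o,100+140/3.333+o),ray(w,457.6+o,237.7+o)]);print("shaft end2",tip)
print("expected end", np.array([.5437,-.0397,.282])+.119*np.array([-.042,-.999,0]))
E
```

```text
0.538 0.262 wrist bottombar [[494.8, 206.5]]
0.538 0.268 wrist bottombar [[501.5, 209.2]]
0.538 0.274 wrist bottombar [[508.5, 212.0]]
0.543 0.262 wrist bottombar [[496.1, 199.9]]
0.543 0.268 wrist bottombar [[502.9, 202.5]]
0.543 0.274 wrist bottombar [[510.0, 205.1]]
[ 0.53352422 -0.21634227  0.27135055] [ 2.39 -1.36 -0.08  0.96  0.23 -1.51]
shaft end (array([ 0.53699527, -0.15791903,  0.28326911]), [np.float64(0.0008588794632389866), np.float64(0.0008588794632389838)])
shaft end2 (array([ 0.52951504, -0.17036937,  0.26727092]), [np.float64(0.00022377176724657657), np.float64(0.0002237717672466625)])
expected end [ 0.538702 -0.158581  0.282   ]
```

>>> send_rows(
  commands="36 0 .5 0 0;36 0 .6 0 0;36 0 .6 0 0;36 0 .4 0 0;36 0 0 0 0;36 0 0 0 0",
)

```text
t: 10.88
tcp_pos: [0.5421, -0.0825, 0.3073]
tool_rot: [1.0, -0.022, -0.0, -0.0]
force: [-0.1, 0.3, -1.9]
finger_gap: 0.509
gripper_force: 71.5
```

```bash
python3 - <<'E'
from h import *
import pickle
a,b,w=snap("scene"),snap("top"),snap("wrist");pickle.dump((a,b,w),open("s2.pkl","wb"))
s=readout.sense();print(s["tcp_pos"],Ro.from_quat(s["tool_rot"]).as_matrix().round(3).tolist())
A,B,W=[np.asarray(c["pixels"])[:,:,::-1] for c in (a,b,w)]
f=lambda I,x,y,w,h:cv2.resize(I[y:y+h,x:x+w],(400,300),interpolation=cv2.INTER_CUBIC)
p=s["tcp_pos"];d=np.array([-.042,-.999,0])
for k,q in dict(shaftend=p+[0,0,-.025]+.115*d,nib=p+[0,0,-.049]+.115*d,neck=p+[0,0,-.025]+.09*d).items(): print(k,q.round(4),proj(a,q),proj(b,q),proj(w,q))
cv2.imwrite("pics/f.png",np.vstack([np.hstack([f(A,180,115,48,36),f(B,305,155,48,36)]),np.hstack([f(W,352,130,160,120),f(W,352,250,160,120)])]))
E
```

```text
[ 0.54204321 -0.08135196  0.30729234] [[0.999, -0.042, -0.0], [-0.042, -0.999, 0.0], [-0.0, -0.0, -1.0]]
shaftend [ 0.5372 -0.1962  0.2823] [201.76648639 135.1611328 ] [324.97173896 178.76431632] [448.62370265 234.28004735]
nib [ 0.5372 -0.1962  0.2583] [202.37612246 141.17101943] [323.64375322 179.52827697] [425.33951906 219.41212268]
neck [ 0.5383 -0.1713  0.2823] [205.30223554 138.54811516] [317.26540687 178.51709899] [405.59542664 234.28236304]
```

View pics/f.png

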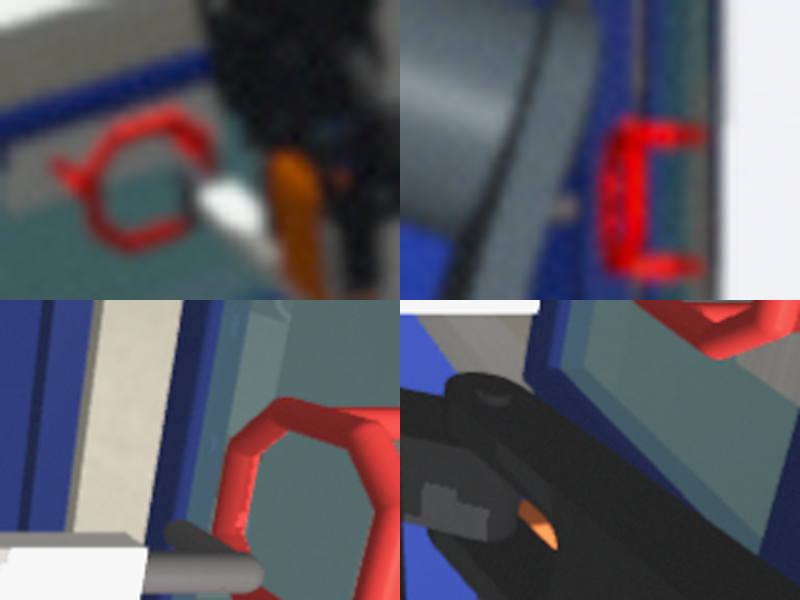

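The hook is now about 15 mm in front of the ring. In the wrist view the ring spans roughly u≥439 and v 170..272, with the shaft end crossing its lower bar near (456,234). In the top view the ring band is at u 329..333 and v 178.5, with the shaft end at u 326.

```bash
python3 - <<'E'
from h import *
from scipy.optimize import least_squares
import pickle
a,b,w=pickle.load(open("s2.pkl","rb"))
print([x for x in blobs(w,"red",50)])
m=mask(w,"red");m[:,:400]=0;ys,xs=np.nonzero(m);print("u",xs.min(),"v",ys.min(),ys.max(), "rows at umin",ys[xs==xs.min()])
hx=np.array([-.042,-.999,0]);hy=np.array([.999,-.042,0]);hz=np.array([0,0,1])
def oc(p,r,f):
    return np.array([p+hy*u+hz*v for u,v in [(f,r),(r,f),(r,-f),(f,-r),(-f,-r),(-r,-f),(-r,f),(-f,r)]])
def res(p):
    O=np.array([proj(w,q) for q in oc(p,.030,.0145)]); S=np.array([proj(a,q) for q in oc(p,.03,.0145)])
    sc=(S.min(0)+S.max(0))/2
    return np.r_[sc-[197.6,136.0],proj(b,p+.026*hz)-[333.1,178.5],proj(b,p-.026*hz)[0]-329.7,O[:,0].min()-xs.min(),O[:,1].min()-ys.min(),O[:,1].max()-ys.max()]
for wt in ([1]*8,[.2,.2,1,1,1,1,1,1]):
    r=least_squares(lambda p:res(p)*wt,[.538,-.217,.268]);print(r.x.round(4),res(r.x).round(1))
E
```

```text
[([437, 169, 75, 105, 3340], [481.7, 218.7])]
u 437 v 169 273 rows at umin [220 221 222 223]
[ 0.5381 -0.2211  0.2636] [ 0.6  0.6 -0.  -0.3  0.2  0.1 -0.1  0.1]
[ 0.5379 -0.2213  0.2632] [ 0.6  0.7  0.  -0.3  0.3 -0.1  0.   0. ]
```

>>> send_rows(
  commands="36 .12 0 .2 0;36 .13 0 .18 0;36 0 0 0 0;36 0 .25 0 0;36 0 .25 0 0;36 0 .25 0 0;36 0 .25 0 0;36 0 .25 0 0;36 0 0 0 0;36 0 0 0 0",
)

```text
t: 11.87
tcp_pos: [0.546, -0.1073, 0.2998]
tool_rot: [1.0, -0.022, 0.0, -0.0]
force: [-0.0, 0.7, -1.7]
finger_gap: 0.506
gripper_force: 71.5
```

```bash
python3 - <<'E'
from h import *
import pickle
s=readout.sense();print(s["tcp_pos"],s["force"],s["ft_torque"])
a,b,w=snap("scene"),snap("top"),snap("wrist");pickle.dump((a,b,w),open("s3.pkl","wb"))
A,B,W=[np.asarray(c["pixels"])[:,:,::-1] for c in (a,b,w)]
f=lambda I,x,y,w,h:cv2.resize(I[y:y+h,x:x+w],(400,300),interpolation=cv2.INTER_CUBIC)
cv2.imwrite("pics/g.png",np.vstack([np.hstack([f(A,180,115,48,36),f(B,305,155,48,36)]),np.hstack([f(W,352,130,160,120),f(W,352,250,160,120)])]))
E
```

```text
[ 0.54603802 -0.1072622   0.2997586 ] [-0.03475942  0.68693537 -1.65283152] [-0.0089229   0.00424204  0.02983391]
```

View pics/g.png

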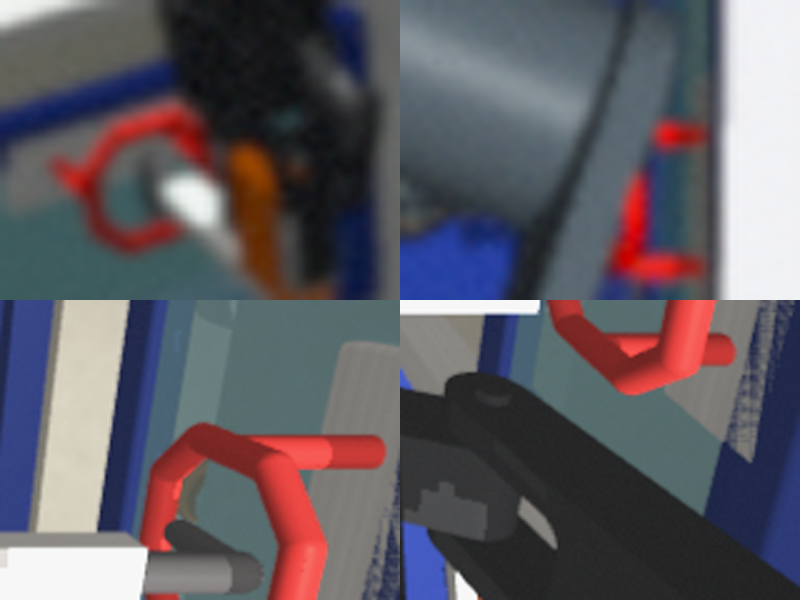

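The scene crop shows the nib entering the opening at mid-height (150,170). In the wrist crop the shaft at (200,572) runs through the ring and touches nothing. I'll advance the rest of the way and then lower gently.

>>> send_rows(
  commands="36 .05 .2 0 0;36 .05 .2 0 0;36 0 .2 0 0;36 0 .05 0 0;36 0 0 0 0;36 0 0 .2 0;36 0 0 .2 0;36 0 0 .2 0;36 0 0 .2 0;36 0 0 .2 0;36 0 0 0 0",
)

```text
t: 12.93
tcp_pos: [0.5469, -0.1195, 0.2784]
tool_rot: [1.0, -0.021, -0.001, -0.0]
force: [0.3, 0.9, -1.4]
finger_gap: 0.51
gripper_force: 71.5
```

>>> send_rows(
  commands="36 0 0 .15 0;36 0 0 .1 0;36 0 0 .1 0;36 0 0 .1 0;36 0 0 0 0",
)

```text
t: 13.35
tcp_pos: [0.5476, -0.1198, 0.2706]
tool_rot: [1.0, -0.021, 0.0, 0.0]
force: [-0.5, 0.8, -1.1]
finger_gap: 0.509
gripper_force: 71.5
```

>>> send_rows(
  commands="36 0 0 .1 0;36 0 0 .1 0;36 0 0 .1 0;36 0 0 .1 0;36 0 0 0 0",
)

```text
t: 13.77
tcp_pos: [0.5475, -0.1199, 0.2623]
tool_rot: [1.0, -0.021, -0.0, 0.0]
force: [-0.3, -0.2, -1.2]
finger_gap: 0.507
gripper_force: 71.6
```

>>> send_rows(
  commands="36 0 0 .1 0;36 0 0 .1 0;36 0 0 .1 0;36 0 0 .1 0;36 0 0 0 0",
)

```text
t: 14.18
tcp_pos: [0.5474, -0.1199, 0.2542]
tool_rot: [1.0, -0.021, -0.0, -0.0]
force: [-0.3, 0.1, -1.1]
finger_gap: 0.506
gripper_force: 71.5
```

```bash
python3 - <<'E'
from h import *
s=readout.sense();print(s["tcp_pos"],s["force"],s["ft_torque"])
a,b,w=snap("scene"),snap("top"),snap("wrist")
print(blobs(a,"red"),blobs(w,"red",50),blobs(b,"red"))
A,B,W=[np.asarray(c["pixels"])[:,:,::-1] for c in (a,b,w)]
f=lambda I,x,y,w,h:cv2.resize(I[y:y+h,x:x+w],(400,300),interpolation=cv2.INTER_CUBIC)
cv2.imwrite("pics/h.png",np.hstack([f(A,180,120,48,36),f(W,352,130,160,120)]))
E
```

```text
[ 0.54744713 -0.11985188  0.25424874] [-0.32889937  0.12996301 -1.14987483] [-0.18123249 -0.02096851  0.02564726]
[([78, 111, 41, 24, 579], [97.9, 122.6]), ([188, 133, 12, 12, 36], [193.0, 138.2]), ([160, 223, 8, 7, 35], [164.2, 225.4]), ([140, 231, 16, 17, 132], [147.7, 239.1])] [([407, 194, 105, 127, 5551], [460.0, 255.5])] [([281, 105, 16, 30, 223], [288.8, 119.5]), ([435, 104, 38, 36, 1191], [453.4, 121.5]), ([331, 186, 9, 3, 21], [335.0, 187.0])]
```

View pics/h.png

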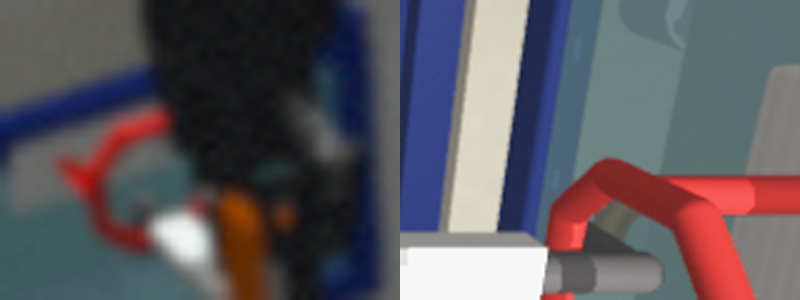

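The scene and wrist crops show the shaft lying over the ring's lower bar with the nib behind it. The sash has come down about 15 mm, and a torque of −0.18 N m means roughly 1.5 N of pull. I'll draw it down, with a firmer grip.

>>> send_rows(
  commands="36 0 0 .05 0;36 0 0 .2 0;36 0 0 .2 0;36 0 0 .2 0;36 0 0 .2 0;36 0 0 .2 0;36 0 0 .2 0;36 0 0 .2 0;36 0 0 .2 0;36 0 0 .2 0;36 0 0 .2 0;36 0 0 .2 0;36 0 0 .2 0;36 0 0 .2 0;36 0 0 .2 0;36 0 0 .2 0;36 0 0 .1 0;36 0 0 0 0",
  grip_force=115,
)

```text
t: 15.83
tcp_pos: [0.5475, -0.1198, 0.1911]
tool_rot: [1.0, -0.021, -0.0, -0.0]
force: [0.5, -0.2, -0.2]
finger_gap: 0.498
gripper_force: 116.3
```

```bash
python3 - <<'E'
from h import *
s=readout.sense();print(s["tcp_pos"],s["force"],s["ft_torque"])
E
```

```text
[ 0.54747956 -0.11984845  0.1910937 ] [ 0.46700586 -0.16866543 -0.2033839 ] [-0.15135512 -0.06933705  0.07363711]
```

>>> send_rows(
  commands="36 0 0 .1 0;36 0 0 .1 0;36 0 0 .1 0;36 0 0 .1 0;36 0 0 .1 0;36 0 0 .1 0;36 0 0 0 0",
)

```text
t: 16.42
tcp_pos: [0.5474, -0.1198, 0.1793]
tool_rot: [1.0, -0.021, -0.0, -0.0]
force: [-0.3, 0.4, 1.0]
finger_gap: 0.5
gripper_force: 116.6
```

>>> send_rows(
  commands="36 0 0 .1 0;36 0 0 .1 0;36 0 0 0 0",
)

```text
t: 16.67
tcp_pos: [0.5474, -0.1198, 0.1753]
tool_rot: [1.0, -0.021, -0.0, -0.0]
force: [-0.0, 0.5, 1.8]
finger_gap: 0.497
gripper_force: 116.6
```

>>> send_rows(
  commands="36 0 0 .1 0;36 0 0 .05 0;36 0 0 0 0",
)

```text
t: 16.92
tcp_pos: [0.5475, -0.1198, 0.1725]
tool_rot: [1.0, -0.021, -0.0, -0.0]
force: [-1.0, 0.5, 0.8]
finger_gap: 0.501
gripper_force: 116.7
```

>>> send_rows(
  commands="36 0 0 .06 0;36 0 0 .06 0;36 0 0 0 0",
)

```text
t: 17.17
tcp_pos: [0.5474, -0.1198, 0.1701]
tool_rot: [1.0, -0.021, -0.0, -0.0]
force: [0.3, 0.3, 1.9]
finger_gap: 0.502
gripper_force: 116.7
```

>>> send_rows(
  commands="36 0 0 .05 0;36 0 0 .05 0;36 0 0 0 0",
)

```text
t: 17.42
tcp_pos: [0.5475, -0.1198, 0.1681]
tool_rot: [1.0, -0.021, -0.0, -0.0]
force: [-0.2, 0.7, 1.0]
finger_gap: 0.5
gripper_force: 116.6
```

>>> send_rows(
  commands="36 0 0 .05 0;36 0 0 .05 0;36 0 0 0 0",
)

```text
t: 17.67
tcp_pos: [0.5475, -0.1198, 0.1661]
tool_rot: [1.0, -0.021, -0.0, -0.0]
force: [0.4, 1.0, 1.5]
finger_gap: 0.495
gripper_force: 116.6
```

>>> send_rows(
  commands="36 0 0 .05 0;36 0 0 .05 0;36 0 0 0 0",
)

```text
t: 17.92
tcp_pos: [0.5475, -0.1198, 0.1641]
tool_rot: [1.0, -0.021, -0.0, -0.0]
force: [0.7, -0.1, 1.7]
finger_gap: 0.502
gripper_force: 116.6
```

>>> send_rows(
  commands="36 0 0 .05 0;36 0 0 .05 0;36 0 0 0 0",
)

```text
t: 18.17
tcp_pos: [0.5475, -0.1198, 0.1623]
tool_rot: [1.0, -0.021, -0.0, 0.0]
force: [-0.3, 1.0, 3.8]
finger_gap: 0.501
gripper_force: 116.9
```

>>> send_rows(
  commands="36 0 0 .05 0;36 0 0 .05 0;36 0 0 0 0",
)

```text
t: 18.42
tcp_pos: [0.5476, -0.1198, 0.1609]
tool_rot: [1.0, -0.021, 0.0, 0.0]
force: [-1.6, 1.6, 6.7]
finger_gap: 0.499
gripper_force: 117.2
```

>>> send_rows(
  commands="36 0 0 .03 0;36 0 0 0 0",
)

```text
t: 18.58
tcp_pos: [0.5476, -0.1198, 0.1605]
tool_rot: [1.0, -0.021, 0.0, 0.0]
force: [-1.6, 1.1, 8.3]
finger_gap: 0.505
gripper_force: 117.4
```

```bash
python3 - <<'E'
from h import *
s=readout.sense();print(s["tcp_pos"],s["force"],s["ft_torque"],Ro.from_quat(s["tool_rot"]).as_matrix()[:,2])
E
```

```text
[ 0.54759691 -0.11984139  0.16053396] [-1.63288269  1.13891115  8.30084643] [-0.60897698  0.44905068 -0.21490372] [ 4.54419795e-04 -5.66323665e-04 -9.99999736e-01]
```

>>> send_rows(
  commands="36 0 0 .03 0;36 0 0 0 0",
)

```text
t: 18.75
tcp_pos: [0.5476, -0.1198, 0.16]
tool_rot: [1.0, -0.021, 0.0, 0.0]
force: [-2.7, 2.1, 7.4]
finger_gap: 0.505
gripper_force: 117.4
```

```bash
python3 - <<'E'
from h import *
s=readout.sense();print(s["tcp_pos"],s["force"],s["ft_torque"])
a,b,w=snap("scene"),snap("top"),snap("wrist")
s=readout.sense();print(s["tcp_pos"],s["force"],s["ft_torque"])
import pickle;pickle.dump((a,b,w),open("s4.pkl","wb"))
print(blobs(a,"red"),blobs(w,"red",50),blobs(b,"red"))
A,B,W=[np.asarray(c["pixels"])[:,:,::-1] for c in (a,b,w)]
cv2.imwrite("pics/i.png",np.vstack([np.hstack([cv2.resize(A[70:238,110:334],(400,300)),cv2.resize(W,(400,300))]),np.hstack([cv2.resize(A[120:180,170:250],(400,300)),cv2.resize(W[130:250,352:],(400,300))])]))
E
```

```text
[ 0.54758967 -0.1198263   0.15997726] [-2.65606962  2.13363319  7.38251561] [-0.67853675  0.43192557 -0.19966631]
[ 0.54758074 -0.11982739  0.15988736] [-1.83697138  1.39353398  8.37454336] [-0.65930848  0.33719873 -0.19159096]
[([78, 111, 41, 24, 578], [98.0, 122.5]), ([191, 156, 11, 11, 30], [195.6, 160.5]), ([160, 222, 8, 8, 36], [164.2, 225.3]), ([140, 231, 16, 17, 132], [147.7, 239.1])] [([407, 194, 105, 128, 5549], [460.5, 256.3])] [([281, 105, 16, 30, 221], [288.8, 119.7]), ([435, 104, 38, 35, 1191], [453.3, 121.5]), ([326, 188, 8, 3, 18], [329.2, 189.3])]
```

View pics/i.png

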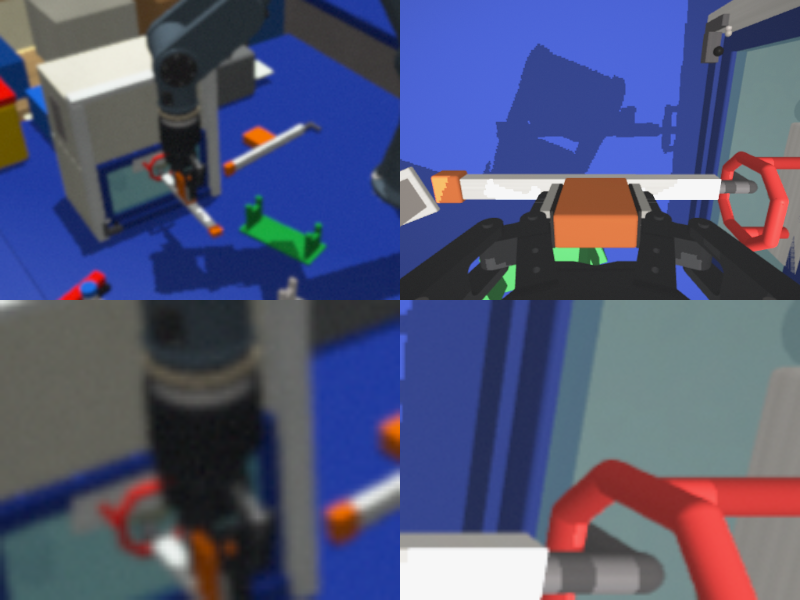

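The picture shows the sash nearly on the sill. The shaft still bears on the ring's lower bar near its middle, and the gripper is clear of everything. I'll carry on in half-millimetre steps.

>>> send_rows(
  commands="36 0 0 .03 0;36 0 0 0 0",
)

```text
t: 19.07
tcp_pos: [0.5476, -0.1198, 0.1592]
tool_rot: [1.0, -0.021, 0.0, 0.0]
force: [-1.0, 1.6, 6.4]
finger_gap: 0.503
gripper_force: 117.1
```

>>> send_rows(
  commands="36 0 0 .03 0;36 0 0 0 0",
)

```text
t: 19.23
tcp_pos: [0.5475, -0.1198, 0.1584]
tool_rot: [1.0, -0.021, 0.0, 0.0]
force: [-0.5, 0.7, 6.0]
finger_gap: 0.504
gripper_force: 116.9
```

>>> send_rows(
  commands="36 0 0 .03 0;36 0 0 0 0",
)

```text
t: 19.4
tcp_pos: [0.5475, -0.1198, 0.1575]
tool_rot: [1.0, -0.021, 0.0, 0.0]
force: [-0.8, 0.6, 3.9]
finger_gap: 0.504
gripper_force: 116.7
```

>>> send_rows(
  commands="36 0 0 .03 0;36 0 0 0 0",
)

```text
t: 19.57
tcp_pos: [0.5475, -0.1198, 0.1569]
tool_rot: [1.0, -0.021, 0.0, 0.0]
force: [-1.4, 0.1, 4.8]
finger_gap: 0.502
gripper_force: 117.0
```

>>> send_rows(
  commands="36 0 0 .03 0;36 0 0 0 0",
)

```text
t: 19.73
tcp_pos: [0.5476, -0.1198, 0.1566]
tool_rot: [1.0, -0.021, 0.0, 0.0]
force: [-2.4, 1.6, 7.0]
finger_gap: 0.501
gripper_force: 117.4
```

>>> send_rows(
  commands="36 0 0 .03 0;36 0 0 0 0",
)

```text
t: 19.9
tcp_pos: [0.5476, -0.1198, 0.1563]
tool_rot: [1.0, -0.021, 0.0, 0.0]
force: [-2.2, 2.4, 10.1]
finger_gap: 0.5
gripper_force: 117.6
```

The force peaked near 10 N, dropped to about 5.5 N, and is now climbing steeply, so the catch has snapped and the sash is on its stop. Next I'll lift the shaft inside the ring, without reaching the upper bar.

>>> send_rows(
  commands="36 0 0 -.1 0;36 0 0 -.1 0;36 0 0 -.1 0;36 0 0 -.15 0;36 0 0 -.15 0;36 0 0 -.15 0;36 0 0 -.15 0;36 0 0 -.15 0;36 0 0 -.15 0;36 0 0 -.1 0;36 0 0 0 0;36 0 0 0 0",
)

```text
t: 20.9
tcp_pos: [0.5476, -0.1198, 0.1817]
tool_rot: [1.0, -0.021, 0.0, 0.0]
force: [0.5, -0.7, -2.2]
finger_gap: 0.501
gripper_force: 116.5
```

```bash
python3 - <<'E'
from h import *
from scipy.optimize import least_squares
import pickle
s=readout.sense();print(s["tcp_pos"],s["force"],s["ft_torque"])
a,b,w=snap("scene"),snap("top"),snap("wrist");pickle.dump((a,b,w),open("s5.pkl","wb"))
hx=np.array([-.042,-.999,0]);hy=np.array([.999,-.042,0]);hz=np.array([0,0,1])
def oc(p,r,f): return np.array([p+hy*u+hz*v for u,v in [(f,r),(r,f),(r,-f),(f,-r),(-f,-r),(-r,-f),(-r,f),(-f,r)]])
def fit(w):
    m=mask(w,"red");m[:,:380]=0;n,l,st,c=cv2.connectedComponentsWithStats(m);i=1+st[1:,4].argmax();ys,xs=np.nonzero(l==i);print(xs.min(),xs.max(),ys.min(),ys.max())
    def res(p):
        O=np.array([proj(w,q) for q in oc(np.r_[p[0],-.2212,p[1]],.030,.0145)]);return [O[:,0].min()-xs.min(),O[:,1].min()-ys.min(),O[:,1].max()-ys.max()]
    r=least_squares(res,[.538,.155]);return r.x.round(4),np.round(r.fun,1)
a4,b4,w4=pickle.load(open("s4.pkl","rb"))
print(fit(w4));print(fit(w))
p0,p1=[proj(a,np.array([.538,-.221,z])) for z in (.155,.165)];print("scene px per 10mm",p1-p0)
print([x for x in blobs(a,"red") if 170<x[1][0]<215],[x for x in blobs(a4,"red") if 170<x[1][0]<215],proj(b,[.515,-.23,.155]))
E
```

```text
[ 0.54756214 -0.11983329  0.18169198] [ 0.51987103 -0.74661251 -2.16651202] [-0.00676468 -0.00634598 -0.03966913]
407 511 194 321
(array([0.5375, 0.1496]), array([ 0.5,  0.5, -0.5]))
392 484 183 291
(array([0.5385, 0.1475]), array([-0.7, -0.7,  0.7]))
scene px per 10mm [-0.24287966 -2.23513763]
[([191, 156, 14, 11, 36], [197.2, 160.3])] [([191, 156, 11, 11, 30], [195.6, 160.5])] [328.09735843 188.70966871]
```

>>> send_rows(
  commands="36 0 0 -.12 0;36 0 0 0 0;36 0 -.2 0 0;36 0 -.25 0 0;36 0 0 0 0",
)

```text
t: 21.47
tcp_pos: [0.5476, -0.1097, 0.1838]
tool_rot: [1.0, -0.021, -0.0, -0.0]
force: [-0.5, 0.0, -1.4]
finger_gap: 0.501
gripper_force: 116.6
```

>>> send_rows(
  commands="36 0 -.2 0 0;36 0 -.25 0 0;36 0 -.25 0 0;36 0 0 0 0",
)

```text
t: 21.8
tcp_pos: [0.5483, -0.0956, 0.1838]
tool_rot: [1.0, -0.021, -0.0, -0.0]
force: [-0.3, 0.1, -2.1]
finger_gap: 0.504
gripper_force: 116.6
```

>>> send_rows(
  commands="36 0 -.25 0 0;36 0 -.25 0 0;36 0 -.3 0 0;36 0 -.3 0 0;36 0 -.3 0 0;36 0 -.3 0 0;36 0 0 0 0;36 0 0 0 0;36 0 0 0 0;36 0 0 0 0",
)

```text
t: 22.63
tcp_pos: [0.55, -0.0631, 0.1839]
tool_rot: [1.0, -0.021, 0.0, 0.0]
force: [-0.4, -0.1, -2.4]
finger_gap: 0.498
gripper_force: 116.7
```

```bash
python3 - <<'E'
from h import *
import pickle
s=readout.sense();print(s["tcp_pos"],s["force"])
a,b,w=snap("scene"),snap("top"),snap("wrist")
a5,_,_=pickle.load(open("s5.pkl","rb"))
print([x for x in blobs(a,"red",5) if 170<x[1][0]<215],blobs(b,"red"))
A,B,W=[np.asarray(c["pixels"])[:,:,::-1] for c in (a,b,w)]
cv2.imwrite("pics/j.png",np.vstack([np.hstack([cv2.resize(A[120:216,150:278],(400,300)),cv2.resize(W,(400,300))]),np.hstack([cv2.resize(B[140:236,250:378],(400,300)),cv2.resize(W[150:270,352:],(400,300))])]))
# pole yaw & pitch in the hand from the wrist view: shaft edges relative to image row
h=cv2.cvtColor(W,cv2.COLOR_BGR2HSV).astype(int);m=(h[...,1]<40)&(h[...,2]>150)
for u in (330,350,370,390):
    y=np.nonzero(m[180:300,u])[0]+180; print(u,y.min() if len(y) else None,y.max() if len(y) else None,end=" | ")
E
```

```text
[ 0.55002391 -0.06313779  0.18392455] [-0.39827454 -0.11281131 -2.37200564]
[([191, 156, 17, 11, 49], [199.5, 160.0]), ([195, 168, 10, 3, 13], [199.5, 169.1])] [([281, 105, 16, 30, 222], [288.8, 119.6]), ([435, 104, 37, 35, 1193], [453.3, 121.5]), ([323, 174, 11, 17, 95], [326.4, 182.1])]
330 228 254 | 350 223 254 | 370 223 254 | 390 228 254 |
```

View pics/j.png

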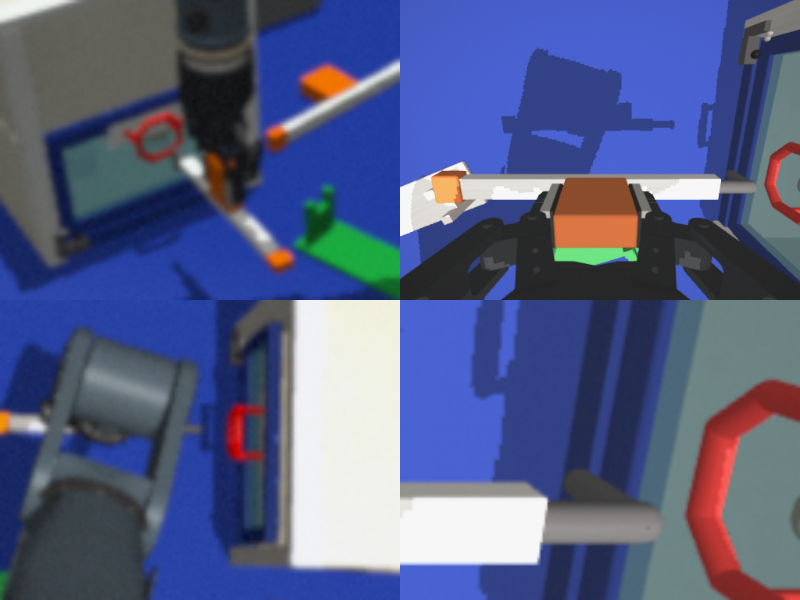

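The last picture shows the sash still down (ring top at scene row 156, unchanged), the hook clear in front of the ring, and the pole sitting in the hand as before. I'll carry it back to the rest.

>>> send_rows(
  commands="36 0 -.4 -.4 0;36 0 -.4 -.8 0;36 0 -.2 -1 0;36 0 0 -.8 0;36 0 0 0 -.93;36 0 0 0 -.93;36 0 0 0 -.93;36 0 0 0 -.93;36 0 0 0 -.93;36 0 0 0 -.93;36 0 0 0 0;36 0 0 0 0",
)

```text
t: 23.78
tcp_pos: [0.5508, -0.0425, 0.2444]
tool_rot: [0.985, 0.172, 0.0, 0.0]
force: [-0.4, -0.3, -1.8]
finger_gap: 0.504
gripper_force: 116.8
```

>>> send_rows(
  commands="36 0 -.5 0 0;36 0 -.9 0 0;36 0 -.9 0 0;36 0 -.9 0 0;36 0 -.9 0 0;36 0 -.9 0 0;36 0 -.9 0 0;36 0 -.9 0 0;36 0 -.9 0 0;36 0 -.9 0 0;36 0 -.9 0 0;36 0 -.9 0 0;36 0 -.9 0 0;36 0 -.9 0 0;36 0 -.6 0 0;36 0 -.25 0 0;36 0 0 0 0;36 0 0 0 0;36 0 0 0 0",
)

```text
t: 25.37
tcp_pos: [0.4624, 0.202, 0.244]
tool_rot: [0.985, 0.172, 0.0, 0.0]
force: [-0.3, 0.3, -2.4]
finger_gap: 0.501
gripper_force: 116.9
```

>>> send_rows(
  commands="36 .04 -.055 .4 0;36 0 0 .8 0;36 0 0 1 0;36 0 0 1 0;36 0 0 1 0;36 0 0 1 0;36 0 0 .8 0;36 0 0 .6 0;36 0 0 .4 0;36 0 0 0 0;36 0 0 0 0",
)

```text
t: 26.28
tcp_pos: [0.4625, 0.2035, 0.1035]
tool_rot: [0.985, 0.172, -0.0, 0.0]
force: [0.4, 0.9, -1.3]
finger_gap: 0.503
gripper_force: 116.9
```

```bash
python3 - <<'E'
from h import *
import pickle
s=readout.sense();print(s["tcp_pos"],s["force"])
a,b,w=snap("scene"),snap("top"),snap("wrist")
W=np.asarray(w["pixels"]);h=cv2.cvtColor(W,cv2.COLOR_RGB2HSV).astype(int);m=(h[...,1]<60)&(h[...,2]>90)
print(blobs(a,"orange"))
p=s["tcp_pos"]
# white runs along columns in wrist near forks
for u in range(300,470,12):
    y=np.nonzero(m[150:340,u])[0]+150
    if len(y): print(u,[(int(g[0]),int(g[-1])) for g in np.split(y,np.nonzero(np.diff(y)>1)[0]+1) if len(g)>2])
E
```

```text
[0.46252999 0.20349239 0.10353641] [ 0.42006643  0.88664934 -1.34228527]
[([79, 116, 9, 3, 10], [83.0, 117.4]), ([82, 127, 37, 9, 40], [98.9, 130.8]), ([247, 142, 16, 10, 86], [253.6, 146.4]), ([236, 161, 5, 7, 26], [238.0, 163.7]), ([286, 222, 12, 18, 160], [291.0, 230.1]), ([319, 249, 7, 7, 33], [322.2, 251.9]), ([203, 336, 18, 23, 56], [212.9, 349.2])]
300 [(159, 242)]
312 [(159, 244), (250, 278)]
324 [(159, 250)]
336 [(159, 254)]
348 [(159, 254)]
360 [(160, 261)]
372 [(186, 265)]
384 [(193, 212), (223, 254)]
396 [(223, 254)]
408 [(228, 247)]
420 [(234, 246)]
432 [(234, 246)]
444 [(234, 246)]
456 [(237, 241)]
```

>>> send_rows(
  commands="36 0 0 .2 0;36 0 0 .2 0;36 0 0 .2 0;36 0 0 .2 0;36 0 0 .15 0;36 0 0 0 0",
)

```text
t: 26.93
tcp_pos: [0.4619, 0.2037, 0.0841]
tool_rot: [0.985, 0.173, -0.001, 0.0]
force: [-0.0, 0.0, -1.5]
finger_gap: 0.502
gripper_force: 116.9
```

>>> send_rows(
  commands="36 0 0 .08 0;36 0 0 .05 0;36 0 0 .03 0;36 0 0 0 0",
)

```text
t: 27.27
tcp_pos: [0.4624, 0.2039, 0.0817]
tool_rot: [0.985, 0.173, -0.0, -0.0]
force: [-0.5, -0.7, -2.4]
finger_gap: 0.5
gripper_force: 116.9
```

>>> send_rows(
  commands="36 0 0 .05 0;36 0 0 0.03 0;36 0 0 0 0;36 0 0 0 0",
)

```text
t: 27.6
tcp_pos: [0.4625, 0.2039, 0.0805]
tool_rot: [0.985, 0.173, 0.0, -0.0]
force: [0.0, -0.5, 2.3]
finger_gap: 0.503
gripper_force: 117.6
```

```bash
python3 - <<'E'
from h import *
s=readout.sense();print(s["tcp_pos"],s["force"],s["ft_torque"])
a,b=snap("scene"),snap("top");print(blobs(a,"orange")[4:6])
E
```

```text
[0.46251455 0.20386712 0.08046391] [ 0.00569382 -0.54378559  2.3024829 ] [0.01974481 0.1368652  0.02602701]
[([285, 227, 12, 18, 154], [290.6, 235.3]), ([318, 254, 7, 7, 36], [321.3, 256.9])]
```

The pole is seated: it made contact at the height it was picked from, and its tail blob is back at its starting pixel. I'll release and rise.

>>> send_rows(
  commands="46 0 0 0 0;50 0 0 0 0;60 0 0 0 0;70 0 0 0 0;80 0 0 0 0;85 0 0 0 0;85 0 0 0 0;85 0 0 -.3 0;85 0 0 -.6 0;85 0 0 -1 0;85 0 0 -1 0;85 0 0 -1 0;85 0 0 -1 0;85 0 0 -1 0;85 0 0 -1 0;85 0 0 -1 0;85 0 0 0 0;85 0 0 0 0",
)

```text
t: 29.2
tcp_pos: [0.4629, 0.204, 0.2394]
tool_rot: [0.985, 0.173, 0.002, -0.0]
force: [0.3, 0.2, -1.0]
finger_gap: 0.993
gripper_force: 0.0
```

```bash
python3 - <<'E'
from h import *
import pickle
a0,b0=pickle.load(open("s0.pkl","rb"))
s=readout.sense();print(s["tcp_pos"],s["force"],s["finger_gap"])
a,b,w=snap("scene"),snap("top"),snap("wrist");
print(blobs(a0,"orange")[4:6],blobs(a,"orange")[4:6])
print([x for x in blobs(a,"red",5) if 170<x[1][0]<215])
for n,i,j in(("a",a0,a),("b",b0,b)):
    d=(np.abs(np.asarray(i["pixels"]).astype(int)-np.asarray(j["pixels"])).max(2)>50).astype(np.uint8)
    k,l,st,c=cv2.connectedComponentsWithStats(d);print(n,[st[q].tolist() for q in range(1,k) if st[q,4]>25])
W=np.asarray(w["pixels"]);print([x for x in blobs(w,"orange",15)], [proj(w,q).round(0).tolist() for q in ([.461,.203,.112],[.4246,.302,.055])])
h=cv2.cvtColor(W,cv2.COLOR_RGB2HSV).astype(int)
E
```

```text
[0.4628909  0.20396947 0.23938888] [ 0.27776837  0.20485506 -1.02176323] 0.9927209840324183
[([286, 227, 14, 18, 153], [292.1, 236.1]), ([319, 254, 7, 7, 24], [321.7, 257.0])] [([286, 227, 13, 18, 175], [291.8, 235.5]), ([318, 253, 7, 7, 24], [321.1, 256.6])]
[([191, 156, 17, 11, 48], [199.4, 160.0]), ([195, 167, 11, 4, 13], [200.2, 169.0])]
a [[287, 0, 10, 10, 50], [337, 0, 9, 26, 104], [350, 0, 42, 38, 447], [399, 0, 57, 67, 2861], [214, 4, 9, 16, 93], [223, 30, 16, 10, 83], [270, 38, 43, 35, 816], [315, 41, 50, 58, 1703], [398, 55, 18, 8, 48], [364, 68, 74, 73, 2707], [282, 77, 17, 21, 103], [288, 92, 18, 16, 203], [277, 99, 11, 22, 151], [315, 99, 8, 13, 63], [318, 105, 37, 27, 411], [159, 116, 66, 47, 563], [234, 125, 106, 88, 3466], [187, 128, 19, 17, 90], [233, 130, 34, 28, 400], [170, 145, 49, 19, 110], [166, 151, 61, 43, 1315], [282, 184, 122, 75, 3408], [259, 251, 46, 37, 906]]
b [[322, 143, 21, 75, 447], [112, 177, 137, 207, 15097], [239, 225, 273, 159, 18309], [252, 305, 28, 32, 606], [281, 305, 23, 60, 665], [504, 340, 8, 7, 44], [250, 367, 36, 17, 332]]
[([141, 167, 20, 7, 57], [151.6, 168.4]), ([227, 170, 47, 29, 853], [249.0, 179.7]), ([228, 198, 46, 3, 47], [251.0, 199.9])] [[252.0, 190.0], [155.0, 177.0]]
```

```bash
python3 -c "
from station import sign_off
print(sign_off())"
```

```text
the job is handed in; nothing more can be done
None
```

The sash is shut and its catch is holding it, the pole is unhooked and back in its white rest within about 2 mm of where it lay, and the job was handed in at about 29 s; `sign_off` returned no verdict.

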